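Fill the packing-block case and shut its lid

ROBOT

A 6-joint arm with a two-finger parallel gripper is mounted at the origin on a cart in front of the work surface, level with it; the furniture and walls round the work are solid. World frame = base frame: x ahead of the robot, y to its left, z up, the work surface at z = 0. Lengths are in m, angles in rad, forces in N, time in s.
With the tool pointing down it reaches from about 0.375 to 0.925 m from the base axis. Payload 5.7 kg.
Tool frame: the origin (TCP) lies at the very end of the fingers, on their centre line; the grasp point (between the pads) lies 19 mm behind it; z points along the fingers, y is the line along which they close (so a half turn about z gives the same grasp; the last joint's range is limited). The gripper opens to 88 mm and grips with 3 to 60 N. Pads are 20 mm wide; open, the fingers measure 115 mm over their backs; the gripper's body (75 mm by 178 mm) begins 61 mm behind the grasp point.
Start: joints at [1.089, 0.359, 1.51, -0, 1.272, -0.115], TCP at [0.215, 0.56, 0.223] pointing down, gripper open.
Joint ranges: [-2.97, 2.97], [-1.01, 2.36], [0.21, 2.38], [-0.96, 4.11], [0.2, 2.71], [-2.98, 2.98]. Speed limits (rad/s): [2.39, 2.39, 3.14, 3.14, 3.14, 3.14].

INTERFACE

Orientations are given as a unit quaternion [w, x, y, z].
In Python, from plant import ctrl, eoat, monitor, viewer gives the robot as it stands. The module is installed in compiled form; this text tells all that it offers. Calls block until the motion is done:
- ctrl.movep(position, orientation): joint-space move of the TCP to a pose.
- ctrl.movel(position, rotation=None, velocity=0.15): straight line of the TCP; rotation=None keeps the orientation; velocity is the mean speed in m/s.
- ctrl.move_j(angles): joint-space move.
- eoat.set_gripper(opening, f_grip=None): opening from 0.0 (shut) to 1.0 (fully open); f_grip is the grip in N (None keeps the last); returns when the fingers have stopped.
- ctrl.dwell(seconds).
- ctrl.solve_ik(position, orientation): joint angles nearest the present ones, or None.
- monitor.read_state(): the state.
- viewer.camera(name): name is "scene" or "top"; returns a dict with "pixels" (384x512x3 uint8, blue, green, red), "vfov" (degrees; the focal length in pixels is half the picture's height over the tangent of half this angle, whatever the lens; pixels are square), "cx", "cy" (the principal point, pixels), "pose" (4x4, takes a point from camera to world coordinates). Camera axes: x right, y down, z forward; pixel columns grow to the right and rows downward; lengths in m; the calibration is good to about 2 mm. A picture is of the moment at which its call begins. There is no depth.
A pose or a line that the arm cannot do raises ctrl.MotionError and nothing moves.
- ctrl.close_job(): hands the job in; it is judged then, once.
The state is a dict: "time": time; "joint_positions": joint angles; "joint_velocities": joint speeds; "effort": joint torques, N m; "eef_pos": TCP position; "tcp_rot": TCP orientation; "force": force on the tool from outside, world axes, zero at the start; "wrist_torque": the same for the moment, N m; "finger_gap": opening from 0.0 (shut) to 1.0 (fully open); "finger_force": force on a finger pad.
Only numpy, scipy, OpenCV 4.12 (cv2) and the standard library are available. Lean on these libraries where they do the work, as an engineer would, in place of code of your own. Each camera call takes 0.05 s, during which the arm holds its last target. There are 200 camera calls.

TASK

The wooden case of packing blocks has one place left, beside the sprung steel leaf: stand the loose block in it like the others and press it fully home against the spring. Then draw the closed fingertips across the tops of the blocks, touching them, from the new block to the last block at the far wall, to feel that nothing stands proud of the rim, and shut the lid. Leave the other blocks in the case and the tools lying around where they are.

Things in the scene. Friction and masses are not known exactly. Their poses are not given: they have to be found in the camera images.
- case: Wooden case fixed to the bench, 208 (x) x 141 (y) mm outside: a front bay for the blocks and a back bay with bolts and nuts. z up, +x towards the lid's hinge (away from the robot), +y towards the wall with the sprung leaf. Origin on the underside, below the middle of the front bay; the case reaches from x = -68 to +140 mm
- case_rim (a point): Middle of the front bay's mouth, level with the rim, 81 mm above the bench. The bay is 116 (x) x 121 (y) mm inside and 73 mm deep (walls 10 mm, floor 8 mm). Four blocks stand in it side by side, packed against the wall at -y, on edge, their length along x. The free place is between the fourth block (its face at about y = +28 mm) and the leaf. Axes as the case
- slot (a point): Middle of the free place's mouth, level with the rim (case x = 0, y = +41 mm, z = 81 mm). Below the rim the leaf's bent lead-in leaves about 27 mm here for the 22 mm block, narrowing from 8 to 24 mm below the rim. Pressed home the block's middle is at about case y = +39.5 mm and its top 3 mm below the rim
- leaf (a joint): How far the leaf of spring steel (88 mm long, inside the wall at +y) is pushed back towards its wall, m. At rest (0) it leaves about 18 mm for the block; it yields about 4 mm at 14 N. So sliding the block in takes about 4 to 15 N downwards and the block sticks where it is left: it does not fall home by itself
- loose_block_center (a point): Middle of the loose pine block, 110 x 22 x 70 mm, about 0.08 kg, standing on its long narrow edge on the bench (70 mm tall, this point 35 mm up). Its own x axis points up, its y axis along the 110 mm length, its z axis across the 22 mm thickness. In the case it stands the same way, its length along the case's x; either end may face the hinge.
- block_1_center (a point): Middle of packed block 1 of 4 (1 is at the wall at -y, farthest from the leaf; 4 is next to the free place), the same size and axes as the loose block, standing loosely in the case with its top 3 mm below the rim
- block_2_center (a point): Middle of packed block 2 of 4 (1 is at the wall at -y, farthest from the leaf; 4 is next to the free place), the same size and axes as the loose block, standing loosely in the case with its top 3 mm below the rim
- block_3_center (a point): Middle of packed block 3 of 4 (1 is at the wall at -y, farthest from the leaf; 4 is next to the free place), the same size and axes as the loose block, standing loosely in the case with its top 3 mm below the rim
- block_4_center (a point): Middle of packed block 4 of 4 (1 is at the wall at -y, farthest from the leaf; 4 is next to the free place), the same size and axes as the loose block, standing loosely in the case with its top 3 mm below the rim
- lid (a joint): Lid angle in rad: 0 is shut, it starts about 0.8 to 0.85 open and stops at 0.86, so it leans over the case and a hand held upright over the blocks would strike it. Stiff hinge: it stays where it is left, and takes about 2 to 4 N at the free edge to move.
- lid_edge (a point): Middle of the lid's free edge (half-way through its 9 mm thickness), 220 mm from the hinge
- lid_hinge (a point): Middle of the hinge line, at the far rim (case x = +140 mm, z = 81 mm), along case y. The lid's underside passes through this line
- hex_keys: blue folding hex key set, a bystander lying on the bench; origin in the middle of its underside
- wrench_3: small combination spanner, a bystander lying on the bench; origin in the middle of its underside
- carpenter_pencil: red carpenter's pencil, a bystander lying on the bench; origin in the middle of its underside
- pedal: black bike pedal, a bystander lying on the bench; origin in the middle of its underside
- pliers_long: blue-handled long-nose pliers, a bystander lying on the bench; origin in the middle of its underside
Not all that is in view belongs to the job. Leave any orange look-alike of the part that bears loose_block_center alone.

How it is judged:
By the outcome, as a careful person would: the job done as asked, in the order asked, and still so for the second after the job is handed in, with the robot touching nothing.
It also fails if it takes over 67 s, if anything falls off the work surface, if the arm or the gripper's body presses on something with over 40 N, if the wrist force passes 120 N, or if a joint passes its speed limit or range.

## Working session

There is one attempt and no reset: what is moved stays moved. The work goes in short steps, each a Python script; the robot and the scene stay as the last script left them, time stands still between calls to the robot, and variables do not carry over. Pictures are saved under pics/ and viewed, at most 10 in all, crops included, and the job is handed in when it is done.

```bash
mkdir -p pics
python3 - <<'E'
from plant import ctrl, eoat, monitor, viewer
import cv2, numpy as np
for n in ["scene","top"]:
    c=viewer.camera(n); cv2.imwrite(f"pics/{n}0.png",cv2.resize(c["pixels"],(800,600),interpolation=cv2.INTER_CUBIC))
    np.savez(f"{n}0.npz",**{k:c[k] for k in c})
    print(n,c["vfov"],c["cx"],c["cy"],np.round(c["pose"],4).tolist())
s=monitor.read_state();print(s["time"],s["tcp_rot"],s["eef_pos"])
E
```

```text
scene 48.24423356431948 249.36169735523882 185.87900820843123 [[0.6305, -0.5261, 0.5707, -0.1429], [-0.7762, -0.4209, 0.4695, -0.5431], [-0.0068, -0.7389, -0.6737, 0.8645], [0.0, 0.0, 0.0, 1.0]]
top 42.02663555653247 260.4746135243459 191.29805173880038 [[-0.0095, -0.9982, 0.0595, 0.4732], [-0.9998, 0.0105, 0.0159, -0.0192], [-0.0165, -0.0593, -0.9981, 1.1583], [0.0, 0.0, 0.0, 1.0]]
0.1 [-2.31921275e-04  1.82374560e-01  9.83228791e-01 -7.81501487e-04] [0.21492123 0.55953579 0.22190072]
```

View pics/scene0.png

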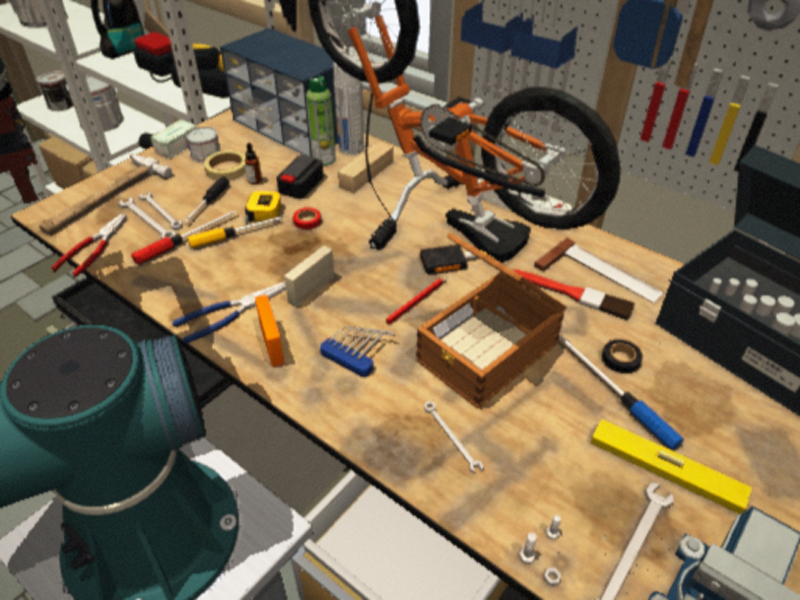

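View pics/top0.png

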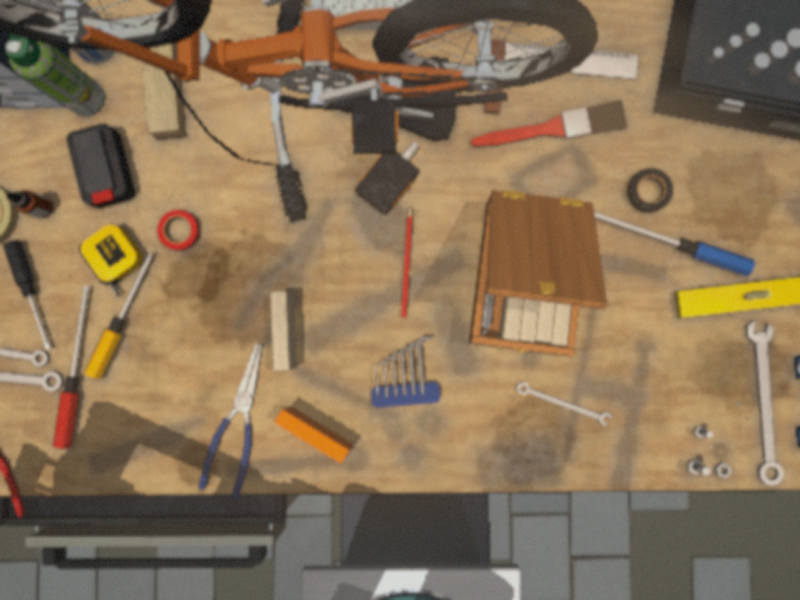

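The scene shows a pale pine block at scene (310,275) / top (281,330) (800x600 scale), beside the pliers. The case is at scene (490,335) / top (540,270), its lid leaning open over the blocks, with the leaf on the left (+y world).

Things that could be taken for the loose block:
- the pale block at top (281,330)
- the orange look-alike at top (315,432)
- another pale timber under the bike at top (162,103)

By the description I choose the first and will check it in a crop.

Run:
```python
import cv2, numpy as np
def crop(n,x0,y0,w,h,s,rows):
    p=np.load(f"{n}0.npz")["pixels"][y0:y0+h,x0:x0+w]
    im=cv2.resize(p,None,fx=s,fy=s,interpolation=cv2.INTER_CUBIC)
    for x in range(0,w,10): cv2.line(im,(x*s,0),(x*s,6 if x%50 else 14),(0,0,255),1); (x%20==0) and cv2.putText(im,str(x0+x),(x*s,24),0,.4,(0,0,255),1)
    for y in range(0,h,10): cv2.line(im,(0,y*s),(6,y*s),(0,0,255),1); (y%20==0) and cv2.putText(im,str(y0+y),(8,y*s+4),0,.4,(0,0,255),1)
    return im
# top: block + case in one picture
a=crop("top",160,175,60,75,8,0); b=crop("top",295,115,100,120,5,0)
print(a.shape,b.shape)
W=a.shape[1]//8*5
a=crop("top",160,175,50,75,6,0); b=crop("top",295,115,100,115,5,0)
im=np.zeros((580,800,3),np.uint8); im[:a.shape[0],:300]=a; im[:575,300:800]=b
cv2.imwrite("pics/top_c.png",im)
a=crop("scene",175,150,50,55,6,0); b=crop("scene",262,165,105,100,5,0)[:, :500]
im=np.zeros((500,800,3),np.uint8); im[:a.shape[0],:300]=a; im[:500,300:800]=b
cv2.imwrite("pics/scene_c.png",im)
```

```text
(600, 480, 3) (600, 500, 3)
```

View pics/top_c.png

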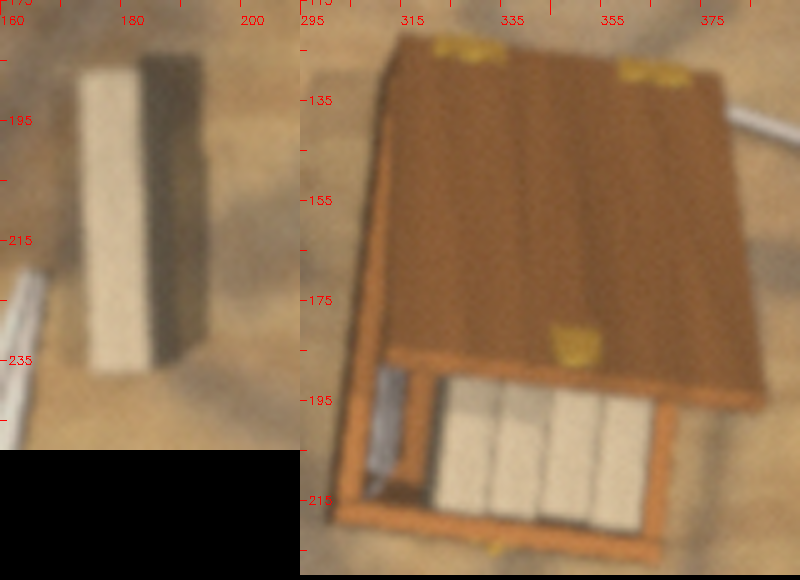

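View pics/scene_c.png

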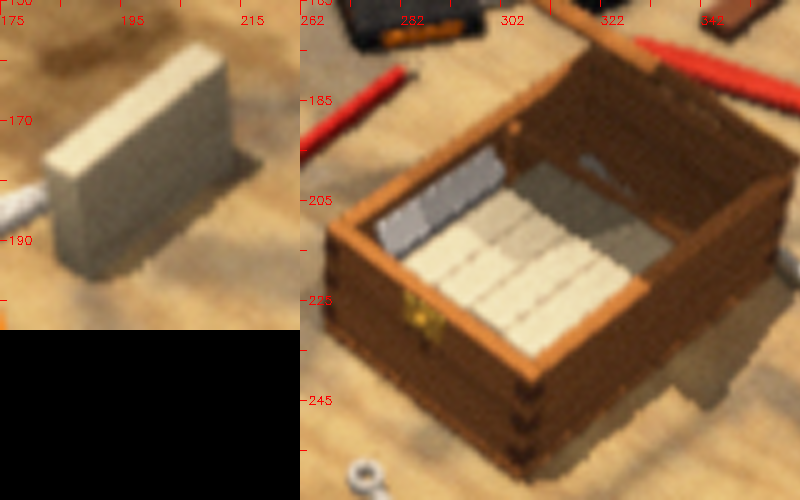

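The chosen block is plain pale pine standing on its long edge (70 mm tall, top corners at top-camera (173,187), (184,186), (175,237), (185.5,237)), so it fits the description. The free place is between block 4 and the grey leaf at top (312,205). I'll now fit the poses.

```bash
cat > h.py <<'E'
import numpy as np
from scipy.optimize import least_squares
def cam(n):
    d=np.load(n+".npz"); f=192/np.tan(np.radians(float(d["vfov"]))/2); return f,float(d["cx"]),float(d["cy"]),d["pose"]
def ray(n,uv,z):
    f,cx,cy,P=cam(n); d=P[:3,:3]@np.array([(uv[0]-cx)/f,(uv[1]-cy)/f,1]); o=P[:3,3]
    return o+d*(z-o[2])/d[2]
def proj(n,X):
    f,cx,cy,P=cam(n); c=(np.asarray(X)-P[:3,3])@P[:3,:3]; return np.stack([cx+f*c[...,0]/c[...,2],cy+f*c[...,1]/c[...,2]],-1)
def R(a): return np.array([[np.cos(a),-np.sin(a)],[np.sin(a),np.cos(a)]])
def fit(obs,x0):  # obs: (cam,uv,model xyz)
    def W(p,m): return np.r_[R(p[2])@m[:2]+p[:2],m[2]]
    r=lambda p: np.concatenate([proj(n,W(p,np.array(m)))-uv for n,uv,m in obs])
    s=least_squares(r,x0,loss="soft_l1"); return s.x,r(s.x).reshape(-1,2)
E
python3 - <<'E'
from h import *
np.set_printoptions(precision=4,suppress=True)
T=lambda X,Y:(295+(X-300)/5,115+Y/5); S=lambda X,Y:(262+(X-300)/5,165+Y/5)
A=lambda X,Y:(160+X/6,175+Y/6); B=lambda X,Y:(175+X/6,150+Y/6)
bl=[]
for n,uv in [("top0",A(78,70)),("top0",A(142,67)),("top0",A(90,373)),("top0",A(153,371)),("scene0",B(44,158)),("scene0",B(77,176)),("scene0",B(225,65)),("scene0",B(198,45))]: print(n,ray(n,uv,.070))
# block: local X along length (away), Y thickness(left+)
l,t=.055,.011
obs=[("top0",A(78,70),(l,t,.07)),("top0",A(142,67),(l,-t,.07)),("top0",A(90,373),(-l,t,.07)),("top0",A(153,371),(-l,-t,.07)),("scene0",B(44,158),(-l,t,.07)),("scene0",B(77,176),(-l,-t,.07)),("scene0",B(225,65),(l,-t,.07)),("scene0",B(198,45),(l,t,.07)),("scene0",B(97,282),(-l,-t,0))]
p,r=fit(obs,[.55,.2,0]);print("block",p);print(r.ravel())
o=.0705;i=.0605
obs=[("top0",T(333,522),(-.068,o,.081)),("top0",T(658,562),(-.068,-o,.081)),("top0",T(362,498),(-.058,i,.081)),("top0",T(645,533),(-.058,-i,.081)),
("scene0",S(326,228),(-.068,o,.081)),("scene0",S(535,380),(-.068,-o,.081)),("scene0",S(798,172),(.14,-o,.081)),("scene0",S(535,362),(-.058,-i,.081)),
("scene0",S(527,482),(-.068,-o,0)),("top0",T(434,512),(-.055,.0285,.078)),("top0",T(398,40),(.14,o,.081))]
p,r=fit(obs,[.6,-.1,0]);print("case",p);print(r)
# lid edge from both views: top crop free-edge corners, angle scan
for a in np.arange(.74,.9,.02):
    c,s=np.cos(a),np.sin(a); out=[]
    for y in (o,-o):
        for h in (0,.009):
            x=.14-.22*c+h*s*1; z=.081+.22*s+h*c
            out.append(proj("top0",np.r_[R(p[2])@[x,y]+p[:2],z]))
    print(round(a,2),np.round(np.ravel(out),1))
E
```

```text
top0 [0.5503 0.1896 0.07  ]
top0 [0.5511 0.1662 0.07  ]
top0 [0.4401 0.1851 0.07  ]
top0 [0.4406 0.1622 0.07  ]
scene0 [0.4429 0.1836 0.07  ]
scene0 [0.4435 0.1623 0.07  ]
scene0 [0.5472 0.1642 0.07  ]
scene0 [0.5504 0.1853 0.07  ]
block [0.4962 0.1752 0.0393]
[ 0.5564 -0.1936 -0.0948 -0.1947  0.4963 -0.32    0.0731 -0.4769 -0.6512
  0.323  -0.4138  0.3914  0.45   -1.0164 -0.6928 -0.442  -1.2408  0.7422]
case [ 0.535  -0.1703 -0.1386]
[[ 0.5738 -0.6298]
 [ 0.9545 -0.154 ]
 [-0.0289  0.15  ]
 [-0.5503  0.4072]
 [ 0.0216 -0.2643]
 [ 0.0731  0.2706]
 [ 0.1204 -0.0854]
 [-0.3247 -0.6656]
 [-1.1463  0.9925]
 [ 0.3932 -2.1048]
 [-0.5637  0.706 ]]
0.74 [310.5 194.1 311.2 190.6 386.2 203.8 387.5 200.4]
0.76 [310.9 192.4 311.6 188.8 386.8 202.1 388.  198.6]
0.78 [311.2 190.6 311.9 187.  387.4 200.4 388.6 196.8]
0.8 [311.6 188.9 312.3 185.1 388.  198.6 389.2 195. ]
0.82 [311.9 187.  312.7 183.2 388.6 196.8 389.8 193.1]
0.84 [312.3 185.2 313.  181.3 389.2 195.  390.4 191.2]
0.86 [312.7 183.3 313.4 179.3 389.8 193.1 391.  189.2]
0.88 [313.  181.3 313.8 177.3 390.4 191.2 391.6 187.2]
0.9 [313.4 179.3 314.1 175.2 391.  189.2 392.2 185.1]
```

```bash
cat >> h.py <<'E'
from scipy.spatial.transform import Rotation as Ro
from plant import ctrl, eoat, monitor, viewer
BL=(.4962,.1752,.0393); CA=(.535,-.1703,-.1386)
def pose(F,x,y,z,t):   # position in frame F, hand leaning t back towards the robot
    c,s=np.cos(t),np.sin(t); M=np.array([[-c,0,s],[0,1,0],[-s,0,-c]])
    q=(Ro.from_euler("z",F[2])*Ro.from_matrix(M)).as_quat()
    return np.r_[R(F[2])@[x,y]+F[:2],z], q[[3,0,1,2]]
TL=np.radians(40)
def st(m=""):
    s=monitor.read_state(); print(m,round(s["time"],2),"pos",np.round(s["eef_pos"],4),"F",np.round(s["force"],1),"gap",round(s["finger_gap"]*88,1),"ff",np.round(s["finger_force"],1),flush=True); return s
E
python3 - <<'E'
from h import *
for n,a in dict(pre=(BL,0,0,.16,TL),pick=(BL,0,0,.0474,TL),lift=(BL,0,0,.2,TL),cpre=(CA,-.15,.041,.2,TL),cin=(CA,0,.041,.14,TL),cend=(CA,0,.041,.09,TL),sweep=(CA,0,-.046,.078,TL),lid0=(CA,.018,.03,.26,0),lid1=(CA,-.05,.03,.09,0)).items():
    print(n,np.round(ctrl.solve_ik(*pose(*a)),2) if ctrl.solve_ik(*pose(*a)) is not None else None)
E
```

```text
pre None
pick None
lift None
cpre None
cin [-0.53  0.27  2.29  1.87  0.26  2.53]
cend [-0.53  0.41  2.34  2.38  0.37  1.99]
sweep [-0.77  0.46  2.29  2.03  0.44  2.13]
lid0 [-0.37  0.29  1.52 -0.    1.33 -1.8 ]
lid1 [-0.4   0.4   1.85 -0.    0.89 -1.83]
```

Run:
```python
from h import *
def half(p,q): return p,(Ro.from_quat(q[[1,2,3,0]])*Ro.from_euler("z",np.pi)).as_quat()[[3,0,1,2]]
def ok(a):
    p=pose(*a); return ''.join('Y' if ctrl.solve_ik(*v)is not None else '-' for v in (p,half(*p)))
for t in range(15,41,5):
  for px in (-.03,-.02,-.01,0):
    r=np.radians(t); z=.07-.008-.019*np.cos(r)
    D=dict(pick=(BL,px,0,z,r),lift=(BL,px,0,z+.1,r),cin=(CA,px,.041,.14,r),cpre=(CA,px-.08,.041,.15,r),cend=(CA,px,.041,.09,r),sweep=(CA,px,-.046,.078,r))
    cl=(-.009-px)*np.cos(r)+(.243-.13)*np.sin(r)-.0375
    print(t,px,round(cl,3),{k:ok(v) for k,v in D.items()})
q=pose(BL,0,0,.2,0); j=ctrl.solve_ik(*q); print(j)
```

```text
15 -0.03 0.012 {'pick': 'YY', 'lift': 'YY', 'cin': 'YY', 'cpre': 'YY', 'cend': 'YY', 'sweep': 'YY'}
15 -0.02 0.002 {'pick': 'YY', 'lift': 'YY', 'cin': 'YY', 'cpre': 'YY', 'cend': 'YY', 'sweep': 'YY'}
15 -0.01 -0.007 {'pick': 'YY', 'lift': 'YY', 'cin': 'YY', 'cpre': 'YY', 'cend': 'YY', 'sweep': 'YY'}
15 0 -0.017 {'pick': 'YY', 'lift': 'YY', 'cin': 'YY', 'cpre': 'YY', 'cend': 'YY', 'sweep': 'YY'}
20 -0.03 0.021 {'pick': 'YY', 'lift': 'YY', 'cin': 'YY', 'cpre': 'YY', 'cend': 'YY', 'sweep': 'YY'}
20 -0.02 0.011 {'pick': 'YY', 'lift': 'YY', 'cin': 'YY', 'cpre': 'YY', 'cend': 'YY', 'sweep': 'YY'}
20 -0.01 0.002 {'pick': 'YY', 'lift': 'YY', 'cin': 'YY', 'cpre': 'YY', 'cend': 'YY', 'sweep': 'YY'}
20 0 -0.007 {'pick': 'YY', 'lift': 'YY', 'cin': 'YY', 'cpre': 'YY', 'cend': 'YY', 'sweep': 'YY'}
25 -0.03 0.029 {'pick': '--', 'lift': 'YY', 'cin': 'YY', 'cpre': 'YY', 'cend': 'YY', 'sweep': 'YY'}
25 -0.02 0.02 {'pick': '--', 'lift': 'YY', 'cin': 'YY', 'cpre': 'YY', 'cend': 'YY', 'sweep': 'YY'}
25 -0.01 0.011 {'pick': '--', 'lift': 'YY', 'cin': 'YY', 'cpre': 'YY', 'cend': 'YY', 'sweep': 'YY'}
25 0 0
[... 674 characters left out ...]
ep': 'YY'}
35 -0.01 0.028 {'pick': 'YY', 'lift': '--', 'cin': '-Y', 'cpre': '--', 'cend': 'YY', 'sweep': 'YY'}
35 0 0.02 {'pick': 'YY', 'lift': '--', 'cin': '-Y', 'cpre': '-Y', 'cend': 'YY', 'sweep': 'YY'}
40 -0.03 0.051 {'pick': '--', 'lift': '--', 'cin': 'YY', 'cpre': '--', 'cend': '--', 'sweep': 'YY'}
40 -0.02 0.044 {'pick': '--', 'lift': '--', 'cin': 'YY', 'cpre': '--', 'cend': '--', 'sweep': 'YY'}
40 -0.01 0.036 {'pick': '--', 'lift': '--', 'cin': 'YY', 'cpre': '--', 'cend': 'YY', 'sweep': 'YY'}
40 0 0.028 {'pick': '--', 'lift': '--', 'cin': 'YY', 'cpre': '--', 'cend': 'YY', 'sweep': 'YY'}
[ 2.08108723e-01  2.76276439e-01  1.69701583e+00 -4.44089210e-16
  1.16830038e+00 -1.40198760e+00]
```

```bash
cat >> h.py <<'E'
T20=np.radians(20); PX=-.023; ZG=.07-.008-.019*np.cos(T20)
E
python3 - <<'E'
from h import *
eoat.set_gripper(.6,40)
ctrl.movep(*pose(BL,PX,0,.16,T20)); st("pre")
ctrl.movel(*pose(BL,PX,0,ZG,T20),velocity=.12); st("down")
eoat.set_gripper(0,40); st("grip")
ctrl.movel(*pose(BL,PX,0,.20,T20),velocity=.2); st("lift")
ctrl.movel(*pose(CA,PX-.12,.041,.20,T20),velocity=.3)
ctrl.movel(*pose(CA,PX-.09,.041,ZG+.087,T20),velocity=.2)
ctrl.movel(*pose(CA,PX,.041,ZG+.087,T20),velocity=.12); st("hover")
ims=[]
def crop(n,x0,y0,w,h,s):
    c=viewer.camera(n); np.savez(n+"1.npz",**c)
    import cv2
    im=cv2.resize(c["pixels"][y0:y0+h,x0:x0+w],None,fx=s,fy=s,interpolation=cv2.INTER_CUBIC)
    for x in range(0,w,20): cv2.putText(im,str(x0+x),(x*s,12),0,.4,(0,0,255),1)
    for y in range(0,h,20): cv2.putText(im,str(y0+y),(0,y*s+4),0,.4,(0,0,255),1)
    return im
import cv2
a=crop("scene",240,120,130,150,4)[:, :500]; b=crop("top",290,110,75,150,4)
cv2.imwrite("pics/hover.png",np.hstack([a,b])[:600]);
E
```

```text
pre 2.52 pos [0.4736 0.1749 0.1603] F [ 1.5 -0.5 -0.1] gap 52.8 ff 0.0
down 3.63 pos [0.4736 0.1746 0.0445] F [-0.1  0.4 -0.3] gap 52.3 ff 0.0
grip 4.22 pos [0.4734 0.1744 0.0444] F [-1.1 -0.5  4. ] gap 21.6 ff 40.0
lift 5.15 pos [0.4721 0.174  0.1987] F [ 0.   0.3 -1.7] gap 22.0 ff 40.0
hover 7.73 pos [ 0.5169 -0.1261  0.131 ] F [-0.2  0.3 -0.9] gap 21.9 ff 40.0
```

View pics/hover.png

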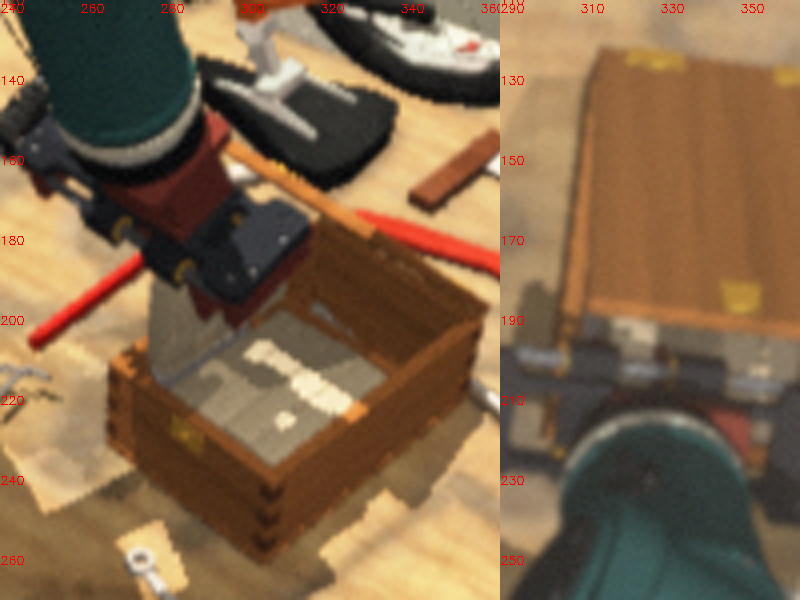

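The block hangs upright over the free place, with its lower front corner at scene (279,216) and its lower edge running to (301,202), clear of the lid. I'll compare that with the expected projection.

Run:
```python
from h import *
s=monitor.read_state(); print(np.round((s["eef_pos"][:2]-np.array(CA[:2]))@R(CA[2]),4), s["eef_pos"])
for y in (.03,.041,.052):
    for x in (-.055,.0): print(x,y,np.round(proj("scene1",np.r_[R(CA[2])@[x,y]+CA[:2],.0865]),1))
```

```text
[-0.0241  0.0412] [ 0.5167803  -0.12615505  0.13093788]
-0.055 0.03 [282.3 214.7]
0.0 0.03 [297.2 204. ]
-0.055 0.041 [279.2 212.4]
0.0 0.041 [294.  201.8]
-0.055 0.052 [276.1 210.1]
0.0 0.052 [290.9 199.7]
```

Run:
```python
import numpy as np,cv2
p=np.load("scene1.npz")["pixels"][185:245,262:332]
im=cv2.resize(p,None,fx=10,fy=10,interpolation=cv2.INTER_CUBIC)
im=cv2.convertScaleAbs(im,alpha=1.5,beta=10)
for x in range(0,70,10): cv2.putText(im,str(262+x),(x*10,12),0,.4,(0,0,255),1); cv2.line(im,(x*10,14),(x*10,20),(0,0,255),1)
for y in range(5,60,10): cv2.putText(im,str(185+y),(0,y*10+4),0,.4,(0,0,255),1)
cv2.imwrite("pics/hover2.png",im)
```

```text
(no output)
```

View pics/hover2.png

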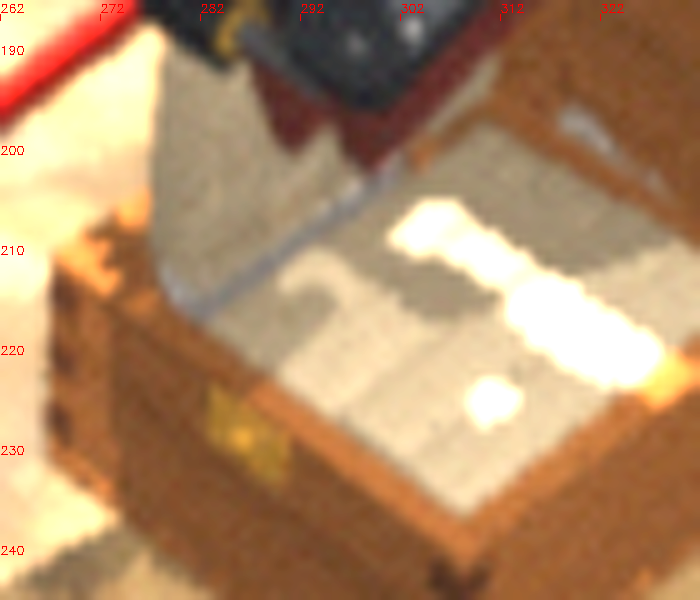

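The block's lower corner is at (281,215) against a predicted (282,214.7), and block 4's edge lies just right of it, so it is aligned with the slot. I'll lower it step by step, watching the force.

Run:
```python
from h import *
for z in (.118,.108,.102,.098,.094,.091,.088):
    ctrl.movel(*pose(CA,PX,.041,z,T20),velocity=.05); s=st(z)
    if s["force"][2]>22 or abs(s["force"][1])>15: print("STOP"); break
```

```text
0.118 8.25 pos [ 0.5188 -0.1267  0.1199] F [-10.4   4.8  26.8] gap 21.9 ff 40.0
STOP
```

Run:
```python
from h import *
import cv2
ctrl.movel(*pose(CA,PX,.041,.131,T20),velocity=.08); st("up")
c=viewer.camera("scene"); np.savez("scene2.npz",**c)
p=c["pixels"][180:245,262:332]
im=cv2.convertScaleAbs(cv2.resize(p,None,fx=9,fy=9,interpolation=cv2.INTER_CUBIC),alpha=1.5,beta=10)
for x in range(0,70,10): cv2.putText(im,str(262+x),(x*9,12),0,.4,(0,0,255),1)
for y in range(0,65,10): cv2.putText(im,str(180+y),(0,y*9+4),0,.4,(0,0,255),1)
cv2.imwrite("pics/h3.png",im)
print(proj("scene2",[np.r_[R(CA[2])@[x,y]+CA[:2],z] for x,y,z in [(-.058,.03,.081),(-.058,.0605,.081),(-.058,-.0605,.081),(-.055,.03,.0865),(.055,.03,.0865),(.058,.0605,.081),(.058,-.0605,.081),(.055,.028,.078),(.055,-.06,.078)]]).round(1).tolist())
```

```text
up 8.56 pos [ 0.5179 -0.1266  0.1309] F [-0.6 -0.2 -1.6] gap 21.5 ff 40.0
[[281.4, 216.8], [272.8, 210.4], [308.7, 236.7], [282.3, 214.7], [311.3, 193.9], [303.2, 189.2], [339.0, 212.8], [311.6, 196.6], [338.0, 214.1]]
```

View pics/h3.png

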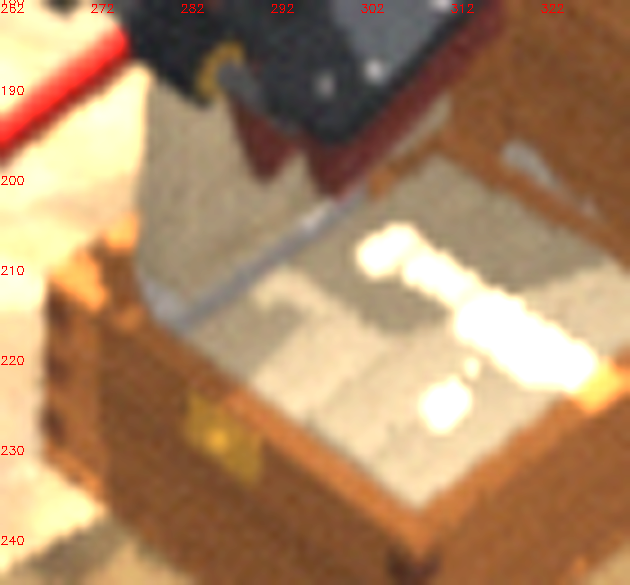

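The block is still upright over the slot, its lower edge running from (280,214) to (301,201) with the leaf showing as a thin grey strip under it. The contact force pointed to -x (case frame), and the packed blocks' far edge appears at (309,197) against a predicted (311.6,196.6). The bay is therefore a few mm nearer than fitted, so I'll shift the block -2.5 mm in x and feel downwards.

```bash
cat >> h.py <<'E'
def cf(s): f=s["force"]; return np.r_[f[:2]@R(CA[2]),f[2]]
E
python3 - <<'E'
from h import *
dx,y=-.0025,.0415; z=.127; n=0
while z>.0885:
    ctrl.movel(*pose(CA,PX+dx,y,z,T20),velocity=.05); s=monitor.read_state(); f=cf(s)
    print(round(s["time"],2),round(z,4),s["eef_pos"].round(4)[2],"Fcase",f.round(1),"dx",dx)
    if f[2]>9 and z>.108:
        n+=1
        if n>4: break
        ctrl.movel(*pose(CA,PX+dx,y,z+.005,T20),velocity=.08)
        dx+=-.0015 if f[0]<-1.5 else .0015 if f[0]>1.5 else 0
        y+=.001 if f[1]>1.5 else -.001 if f[1]<-1.5 else 0
        z+=.003
    elif f[2]>25: break
    z-=.003
E
```

```text
8.86 0.127 0.1259 Fcase [-0.4  0.3 -0.9] dx -0.0025
9.11 0.124 0.1236 Fcase [ 0.2  0.7 -1.9] dx -0.0025
9.36 0.121 0.1208 Fcase [-0.4  0.6 -1.4] dx -0.0025
9.61 0.118 0.1179 Fcase [-0.5  0.4  0. ] dx -0.0025
9.86 0.115 0.1147 Fcase [ 0.9  0.1 -2.2] dx -0.0025
10.11 0.112 0.1117 Fcase [ 0.4 -0.1 -1.2] dx -0.0025
10.36 0.109 0.1087 Fcase [-0.2  1.3 -0.9] dx -0.0025
10.61 0.106 0.1062 Fcase [ 1.2 -2.  -1.1] dx -0.0025
10.86 0.103 0.104 Fcase [-0.3 -0.8  6. ] dx -0.0025
11.11 0.1 0.1018 Fcase [-2.2  0.8 11.4] dx -0.0025
11.36 0.097 0.099 Fcase [1.4 2.9 9.5] dx -0.0025
11.61 0.094 0.0962 Fcase [2.6 2.6 9.9] dx -0.0025
11.86 0.091 0.0934 Fcase [2.9 4.6 9.9] dx -0.0025
```

It has slid into the leaf. Next I'll release, back out along the tool axis, close the fingers and press.

```bash
cat >> h.py <<'E'
T25=np.radians(25)
pxz=lambda z: -.012-(.0465-(.243-z)*np.sin(T25))/np.cos(T25)
E
python3 - <<'E'
from h import *
dx,y=-.0025,.0415
ctrl.movel(*pose(CA,PX+dx,y,.0875,T20),velocity=.05); st("in")
eoat.set_gripper(.45); 
ctrl.movel(*pose(CA,PX+dx-.016,y,.0875+.044,T20),velocity=.12); st("out")
eoat.set_gripper(0,10)
y=.0425; z=.128
ctrl.movel(*pose(CA,pxz(z),y,z,T25),velocity=.12); st("above")
while z>.076:
    z-=.003
    ctrl.movel(*pose(CA,pxz(z),y,z,T25),velocity=.05); s=monitor.read_state(); f=cf(s)
    print(round(s["time"],2),round(z,4),s["eef_pos"].round(4)[2],"Fcase",f.round(1))
    if f[2]>26: break
E
```

```text
in 12.11 pos [ 0.5193 -0.1268  0.09  ] F [ 3.6  3.4 10.5] gap 21.7 ff 40.0
out 13.15 pos [ 0.4997 -0.1236  0.1316] F [ 0.8 -0.7 -0.4] gap 39.5 ff 0.0
above 14.31 pos [ 0.5307 -0.1266  0.1276] F [-0.1 -0.2 -0.3] gap 0.8 ff 0.0
14.56 0.125 0.125 Fcase [-1.   0.2 -0.2]
14.81 0.122 0.1222 Fcase [-2.  -0.5  3.7]
15.06 0.119 0.1196 Fcase [-6.6 -1.7 11.2]
15.31 0.116 0.1163 Fcase [-13.3  -1.7  18.3]
15.56 0.113 0.1128 Fcase [-17.5  -1.   21.6]
15.81 0.11 0.1102 Fcase [-9.2  0.4 13.5]
16.06 0.107 0.1069 Fcase [-14.  -2.  18.]
16.31 0.104 0.1044 Fcase [-9.4  0.5 14.4]
16.56 0.101 0.1015 Fcase [-10.8   0.6  18.2]
16.81 0.098 0.0985 Fcase [-12.7   0.8  19.6]
17.06 0.095 0.0955 Fcase [-13.    0.6  19.8]
17.31 0.092 0.0924 Fcase [-13.4   0.6  20.5]
17.56 0.089 0.0893 Fcase [-14.2   0.   20.4]
17.81 0.086 0.0866 Fcase [-10.9   1.2  19. ]
18.06 0.083 0.0835 Fcase [-12.    1.9  19.7]
18.31 0.08 0.0815 Fcase [-20.2   0.7  35.8]
```

Home height was reached: firm stop at TCP z 0.0815, where 0.082 was expected. I'll press once near the front end to check it is level, then look.

Run:
```python
from h import *
import cv2
y=.0425
ctrl.movel(*pose(CA,-.02,y,.095,T25),velocity=.1)
ctrl.movel(*pose(CA,-.03,y,.087,T25),velocity=.1)
for z in np.arange(.085,.0775,-.0015):
    ctrl.movel(*pose(CA,-.03,y,z,T25),velocity=.05); s=monitor.read_state(); f=cf(s)
    print(round(s["time"],2),round(z,4),s["eef_pos"].round(4)[2],"Fcase",f.round(1))
    if f[2]>20: break
ctrl.movel(*pose(CA,-.09,y,.20,T25),velocity=.25); st("clear")
c=viewer.camera("scene"); np.savez("scene3.npz",**c)
c2=viewer.camera("top"); np.savez("top3.npz",**c2)
a=cv2.resize(c["pixels"][180:245,262:352],None,fx=6,fy=6,interpolation=cv2.INTER_CUBIC)
b=cv2.resize(c2["pixels"][180:245,300:340],None,fx=6,fy=6,interpolation=cv2.INTER_CUBIC)
cv2.imwrite("pics/h4.png",cv2.convertScaleAbs(np.hstack([a,b]),alpha=1.3))
```

```text
19.34 0.085 0.0851 Fcase [-0.2  0.5  0.4]
19.59 0.0835 0.0835 Fcase [ 0.8 -0.5 -0.2]
19.84 0.082 0.0823 Fcase [-1.6 -0.1  5.8]
20.09 0.0805 0.0819 Fcase [-8.4  1.1 21.4]
clear 20.77 pos [ 0.4519 -0.1158  0.1997] F [ 0.5 -1.   0.3] gap 0.6 ff 0.0
```

View pics/h4.png

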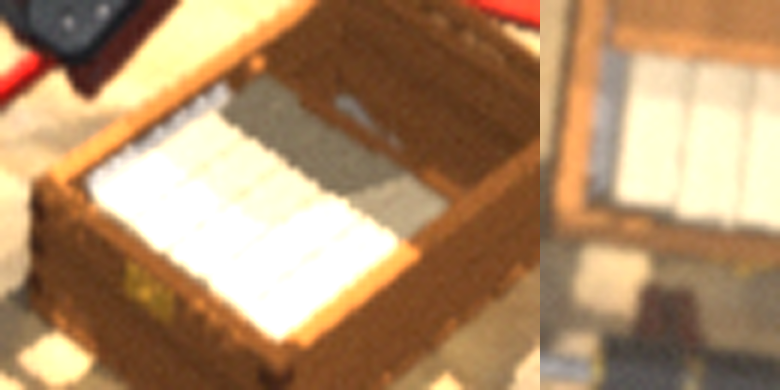

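All five blocks lie flush, level with each other and below the rim, with the leaf behind the new one. Now the sweep with light contact.

Run:
```python
from h import *
px=-.008; z=.0835
ctrl.movel(*pose(CA,px,.0405,.10,T25),velocity=.2)
ctrl.movel(*pose(CA,px,.0405,z,T25),velocity=.08)
for i in range(8):
    z-=.0004; ctrl.movel(*pose(CA,px,.0405,z,T25),velocity=.02); f=cf(monitor.read_state())
    if f[2]>4: break
print("touch",z,f.round(1))
y=.0405
while y>-.0455:
    y=max(y-.006,-.046)
    ctrl.movel(*pose(CA,px,y,z,T25),velocity=.04); s=monitor.read_state(); f=cf(s)
    print(round(s["time"],2),round(y,4),round(z,4),s["eef_pos"].round(4)[2],f.round(1))
    z+= -.0006 if f[2]<2 else -.0003 if f[2]<4 else .0003 if f[2]>8 else 0
    if f[2]>15 or abs(f[1])>15: print("STOP"); break
```

```text
touch 0.08190000000000001 [-0.7 -0.   6.3]
23.33 0.0345 0.0819 0.0823 [-0.9  2.4  7.3]
23.63 0.0285 0.0819 0.0823 [-1.4  2.8  8. ]
23.93 0.0225 0.0822 0.0824 [-0.7  2.8  5.4]
24.23 0.0165 0.0822 0.0823 [-0.8  2.7  5.7]
24.53 0.0105 0.0822 0.0823 [-1.2  2.4  6.5]
24.83 0.0045 0.0822 0.0823 [-1.1  2.6  7.2]
25.13 -0.0015 0.0822 0.0823 [-1.7  3.3  6.8]
25.43 -0.0075 0.0822 0.0823 [-1.2  2.3  5.1]
25.73 -0.0135 0.0822 0.0823 [-1.5  2.8  5.9]
26.03 -0.0195 0.0822 0.0823 [-0.4  2.4  6.3]
26.33 -0.0255 0.0822 0.0823 [-1.2  3.9  7.4]
26.63 -0.0315 0.0822 0.0822 [-1.   3.5  7.2]
26.93 -0.0375 0.0822 0.0823 [-1.1  3.4  6.2]
27.23 -0.0435 0.0822 0.0823 [-0.7  3.   6.9]
27.48 -0.046 0.0822 0.0823 [-0.9  4.   7.4]
```

Run:
```python
from h import *
ctrl.movel(*pose(CA,-.015,-.044,.10,T25),velocity=.1)
ctrl.movel(*pose(CA,-.11,-.03,.20,T25),velocity=.25)
ctrl.movel(*pose(CA,-.11,.03,.33,0),velocity=.25)
r=.185
def lid(a): return pose(CA,.14-.002-r*np.cos(a)+.009*np.sin(a)+.010,.03,.081+r*np.sin(a)+.009*np.cos(a),0)
ctrl.movel(pose(CA,.06,.03,.33,0)[0],velocity=.25)
ctrl.movel(*lid(.95),velocity=.2); st("at lid")
a=.95
while a>-.06:
    a-=.05 if a>.06 else .01
    ctrl.movel(*lid(a),velocity=.06); s=monitor.read_state(); f=cf(s)
    print(round(s["time"],2),round(a,3),s["eef_pos"].round(4)[2],f.round(1))
    if f[2]>12 and a<.1 or np.abs(f).max()>25: break
ctrl.movel(s["eef_pos"]+[0,0,.08],velocity=.15); st("up")
ctrl.movel(*pose(CA,-.12,.12,.25,0),velocity=.25); st()
import cv2
c=viewer.camera("scene"); cv2.imwrite("pics/end.png",cv2.resize(c["pixels"][130:300,150:390],None,fx=3,fy=3,interpolation=cv2.INTER_CUBIC))
```

```text
at lid 31.15 pos [ 0.5864 -0.1473  0.2379] F [ 0.1 -0.1  1.3] gap 0.5 ff 0.0
31.46 0.9 0.2322 [ 0.6 -0.   0.2]
31.77 0.85 0.2256 [ 0.1  0.5 -0.5]
32.08 0.8 0.2197 [-0.2  0.5  1.2]
32.38 0.75 0.2133 [-0.4 -0.7 -0.8]
32.69 0.7 0.2066 [-0.5 -0.2 -0.5]
33.0 0.65 0.1997 [-0.3  0.2 -0.2]
33.31 0.6 0.1924 [0.1 0.  0.2]
33.62 0.55 0.1849 [0.4 0.2 0.2]
33.92 0.5 0.1771 [0.  0.8 0.5]
34.23 0.45 0.1691 [-0.3  0.  -0.4]
34.54 0.4 0.1608 [ 0.   0.5 -0.8]
34.85 0.35 0.1524 [ 0.2 -0.  -0. ]
35.16 0.3 0.1438 [ 1.3 -0.1  0.2]
35.47 0.25 0.135 [-0.2 -0.3 -0.5]
35.77 0.2 0.1261 [-0.6  0.1 -0.8]
36.08 0.15 0.117 [-0.1 -0.1 -0.2]
36.39 0.1 0.1079 [-0.4  0.   0.2]
36.7 0.05 0.0987 [-0.5 -0.8 -1. ]
36.95 0.04 0.0974 [0.2 0.3 0.1]
37.2 0.03 0.0955 [-0.1 -0.7  0.1]
37.45 0.02 0.0936 [-0.2 -0.4  0.3]
37.7 0.01 0.0917 [ 0.4 -0.8 -0.1]
37.95 -0.0 0.0903 [-1.5 -0.3  4.9]
38.2 -0.01 0.0901 [-6.   1.6 22.1]
up 38.9 pos [ 0.5022 -0.1353  0.1693] F [ 0.2 -0.5  0.4] gap 0.5 ff 0.0
 39.63 pos [ 0.433  -0.0353  0.2493] F [-0.1 -0.  -0.7] gap 0.5 ff 0.0
```

View pics/end.png

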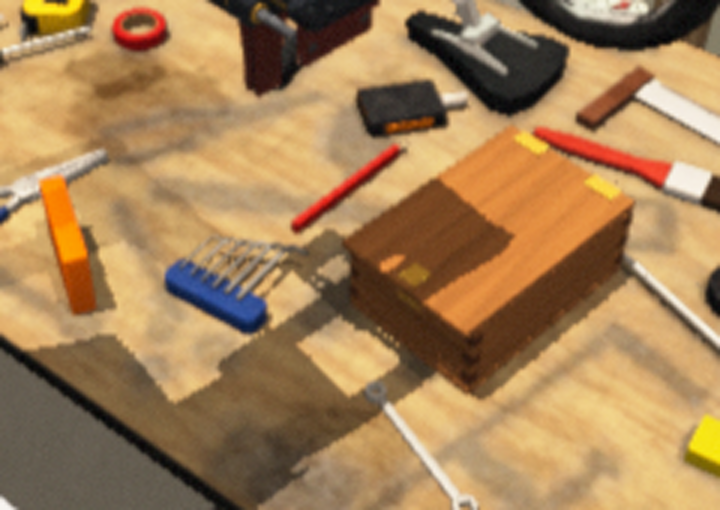

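The lid lies flat and shut at (490,230) in this crop, and the tools are where they were. The arm is clear, so I'm handing in.

```bash
python3 -c "
from plant import ctrl
print(ctrl.close_job())"
```

```text
the job is handed in; nothing more can be done
None
```

The loose block is pressed home against the spring, the block tops were felt from the new block to the far wall with nothing standing proud, the lid is shut, and the job was handed in at about 40 s of the 67 s allowed.

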